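Click the tap case shut

TASK

Two wooden cases stand on the worktop with their spring-hinged lids ajar. Press the free edge of the larger case's lid down past its spring catch until it clicks and the lid stays fully shut by itself, then let go. Leave the smaller case, with the corks in it, standing open.

Things in the scene. Friction and masses are not known exactly. Their poses are not given: they have to be found in the camera images.
- tap_case_press (a point): Larger wooden case, fixed on a block that is 12 to 40 mm high (it varies): 130 mm deep (hinge to free edge), 160 wide, 62 high. Flat 8 mm lid, free edge towards the robot. Point on the lid's top at its brass thumb plate, mid-width, 20 mm from the free edge; moves with the lid. x runs to the hinge, y along it, z out of the lid. Hinge line: 110 mm along +x, 8 mm along -z, at the case's rim
- tap_case_lid (a joint): Larger lid's opening in rad: 0 shut (firm stop), 0.45 to 0.65 at the start. A light hinge spring lifts the lid again to about 0.3 or more unless the catch holds it. At the thumb plate the catch begins to resist about 9 mm before shut and has given way 3 mm before shut, at 8 to 18 N of downward push
- cork_case_press (a point): Smaller case, made the same way, with corks in it, on a block of its own of 12 to 40 mm: 90 mm deep, 90 wide, 62 high. The same point on its lid, with the same axes; hinge line 70 mm along +x, 8 mm along -z
- cork_case_lid (a joint): Smaller lid's opening in rad: 0 shut, 0.45 to 0.65 at the start; to be left open

How it is judged (in metres and radians):
At the end, for the whole second after the job is handed in: the larger case's lid is shut, held by its catch within 0.02 rad (about 1 degree), and the smaller case's lid is still open by more than 0.2 rad (about 11 degrees) (value of joint tap_case_lid below 0.02 rad and value of joint cork_case_lid above 0.2 rad); the robot touches nothing.
It fails at once if the smaller case's lid was pressed down below 0.2 rad (about 11 degrees) (value of joint cork_case_lid below 0.2 rad).
It also fails if it takes over 32 s, if anything falls off the work surface, if the arm or the gripper's body presses on something with over 40 N, if the wrist force passes 120 N, or if a joint passes its speed limit or range.

ROBOT

A 6-joint arm with a two-finger parallel gripper is mounted at the origin on a cart in front of the work surface, level with it; the furniture and walls round the work are solid. World frame = base frame: x ahead of the robot, y to its left, z up, the work surface at z = 0. Lengths are in mm, angles in rad, forces in N, time in s.
With the tool pointing down it reaches from about 275 to 750 mm from the base axis. Payload 10.2 kg.
Tool frame: the origin (TCP) lies on the front face of the gripper's body, between the roots of the fingers; the fingertips stand 73 mm ahead of it and the grasp point (between the pads) lies 54 mm ahead of it; z points along the fingers, y is the line along which they close (so a half turn about z gives the same grasp; the last joint's range is limited). The gripper opens to 85 mm and grips with 20 to 120 N. Pads are 22 mm wide; open, the fingers measure 114 mm over their backs; the gripper's body (76 mm by 85 mm) begins 54 mm behind the grasp point. The pads swing forward as they close: fully open they stand 13 mm farther back than shut.
Start: joints at [-0.223, 0.313, 1.498, -0, 1.331, -0.223], TCP at [525.006, -0.014, 303.894] pointing down, gripper open.
Joint ranges: [-2.94, 2.94], [-0.97, 2.17], [0.19, 2.56], [-1.23, 4.37], [0.02, 3.11], [-2.88, 2.88]. Speed limits (rad/s): [2.39, 2.39, 3.01, 3.14, 3.14, 3.14].

INTERFACE

Orientations are given as a unit quaternion [w, x, y, z].
In Python, from rig import * gives the robot as it stands.
- The arm moves only by the tool step_arm, never from a script. Its argument "plan" is a list of rows, each an object with "offset": the shift along the tool's x, y, z in cm, a list of three; "rot": the turn, a rotation vector about the tool's x, y, z in degrees, a list of three; "gripper": the finger opening in cm, from 0 to 8.54. In form: [{"offset": [x, y, z], "rot": [wx, wy, wz], "gripper": gripper}, ...]. A call has 1 to 12 rows; each row is the pose to reach, as a shift and turn from the pose commanded when the call began, along the tool's axes at that moment; what a row does not reach only later rows make up. A row lasts 1/10 s, in which the tool goes at most 50 mm and 8.59 degrees, less where a joint would pass 70% of its speed; a pose out of reach is approached as far as the arm can. A call with a gripper value outside its range is refused whole. The fingers move at their own pace and stop on an object; "squeeze" is the grip in N (left out, the last holds). Time passes only in rows, so rows that repeat a pose let the fingers close. It gives the time, the measured TCP pose, the force, the opening and the grip force at its end, in the units of the state.
- sense(): the state, without advancing time (a new reading comes with each control period).
- capture(name): name is "scene" or "side" or "wrist"; returns a dict with "color" (400x640x3 uint8, red, green, blue), "depth" (400x640 float32, mm along the optical axis (not along the pixel's ray), 0 where there is no reading), "vertical_fov" (degrees; the focal length in pixels is half the picture's height over the tangent of half this angle, whatever the lens; pixels are square), "cx", "cy" (the principal point, pixels), "rvec" (rotation vector, rad) and "tvec" (3), from world to camera coordinates, as OpenCV has them; the wrist camera has in their place "mount" (4x4, takes a point from camera to tool coordinates, whose origin is the TCP and whose axes are the flange's). Camera axes: x right, y down, z forward; pixel columns grow to the right and rows downward; lengths in mm; the calibration is good to about 2 mm. A picture is of the moment at which its call begins: read the wrist's pose just before it.
- finish_job(): hands the job in; it is judged then, once.
The state is a dict: "time_s": time; "joints": joint angles; "dq": joint speeds; "tau": joint torques, N m; "eef_pos": TCP position; "ee_rot": TCP orientation; "force": force on the tool from outside, world axes, zero at the start; "wrist_torque": the same for the moment, N m; "grip_width": opening from 0.0 (shut) to 1.0 (fully open); "grip_force": force on a finger pad.
Only numpy, scipy, OpenCV 4.12 (cv2) and the standard library are available. Lean on these libraries where they do the work, as an engineer would, in place of code of your own. Each camera call takes 0.05 s, during which the arm holds its last target. There are 200 camera calls.

## Working session

There is one attempt and no reset: what is moved stays moved. The work goes in short steps, Python scripts to look and compute and a tool call to move; the robot and the scene stay as the last step left them, time stands still between calls to the robot, and variables do not carry over. Pictures are saved under pics/ and viewed, at most 10 in all, crops included, and the job is handed in when it is done.

Besides the shell and the picture viewer there is one more tool, called after ">>>" as name(argument=value, ...), one argument or row to a line, values as JSON. step_arm: Moves the arm, as the interface text tells. Its arguments: {"type":"object","properties":{"plan":{"type":"array"},"squeeze":{"type":"number"}},"required":["plan"]}

```bash
mkdir -p pics; cat > h.py <<'E'
from rig import *
import numpy as np, cv2
def cloud(c, d=None):
    h,w=c["depth"].shape; f=h/2/np.tan(np.radians(c["vertical_fov"])/2)
    v,u=np.mgrid[:h,:w]; d=c["depth"]
    P=np.stack([(u-c["cx"])/f*d,(v-c["cy"])/f*d,d],-1)
    R,_=cv2.Rodrigues(np.array(c["rvec"],float))
    W=(P-np.array(c["tvec"]).ravel())@R
    W[d<=0]=np.nan
    return W
E
python3 - <<'E'
from h import *
for n in ("scene","side"):
    c=capture(n); np.savez(n+".npz",**{k:v for k,v in c.items()})
    cv2.imwrite(f"pics/{n}1.png",c["color"][...,::-1])
    W=cloud(c); print(n,c["vertical_fov"],np.nanmin(W,(0,1)),np.nanmax(W,(0,1)))
print(sense())
E
```

```text
scene 50.298198548648806 [ -74.06562392 -949.01742506 -873.98574473] [1006.03820431 1900.95381405  622.64687567]
side 49.604823288836144 [ -65.66461595 -607.00923891 -874.03246335] [1003.41056129 1933.86254835  579.72335322]
{'time_s': 0.1, 'joints': array([-2.23385591e-01,  3.13376310e-01,  1.49832264e+00, -2.37639194e-05,
        1.33104947e+00, -2.23402352e-01]), 'dq': array([-0.00023048, -0.0008979 , -0.0040759 ,  0.00028378,  0.00120809,
       -0.00173253]), 'tau': array([ 2.30574413e-03, -4.12899542e+01, -2.60142785e+01, -1.81123951e-04,
        3.02137116e-03,  1.15447833e-05]), 'eef_pos': array([5.24852788e+02, 2.45171079e-02, 3.03415829e+02]), 'ee_rot': array([-4.82845178e-04,  7.07098737e-01,  7.07114589e-01, -3.17707534e-04]), 'force': array([-0.00444042, -0.30033783, -0.72548924]), 'wrist_torque': array([-0.00246805, -0.01790179, -0.01359725]), 'grip_force': 0.0, 'grip_width': 0.9987470254981509}
```

View pics/scene1.png

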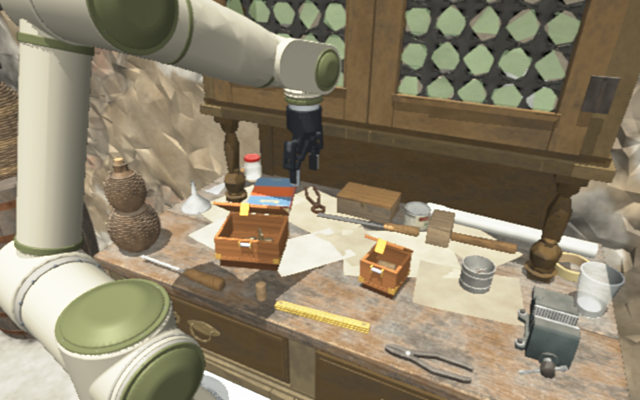

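View pics/side1.png

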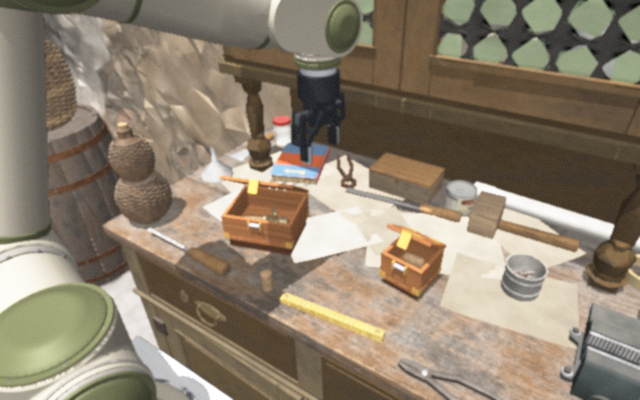

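The scene view shows the larger case around (252,235) with its brass plate at (244,210). The smaller case is around (386,268) with its plate at (381,246). In the side view the plates are at (253,187) and (404,239).

```bash
python3 - <<'E'
from h import *
boxes={"scene":{"L":(195,190,305,275),"S":(350,230,420,300)},"side":{"L":(210,165,315,255),"S":(375,220,450,300)}}
K={}
for n in boxes:
    c=dict(np.load(n+".npz")); W=cloud(c)
    hsv=cv2.cvtColor(c["color"],cv2.COLOR_RGB2HSV)
    h,w=W.shape[:2]; f=h/2/np.tan(np.radians(float(c["vertical_fov"]))/2)
    R,_=cv2.Rodrigues(c["rvec"].astype(float)); C=-R.T@c["tvec"].ravel()
    for k,(a,b,e,d) in boxes[n].items():
        H=hsv[b:d,a:e]; w_=W[b:d,a:e]
        y=(H[...,0]>20)&(H[...,0]<32)&(H[...,1]>150)&(H[...,2]>190)
        y=y.astype(np.uint8); num,lab,st,ce=cv2.connectedComponentsWithStats(y)
        i=1+np.argmax(st[1:,4]); m=lab==i
        P=w_[m]; u=ce[i]+[a,b]; ray=R.T@np.array([(u[0]-c["cx"])/f,(u[1]-c["cy"])/f,1]); ray/=np.linalg.norm(ray)
        K[n,k]=(C,ray)
        print(n,k,"plate px",u.round(1),st[i],"depth med",np.nanmedian(P,0).round(1),"min",np.nanmin(P,0).round(),"max",np.nanmax(P,0).round())
        wd=(H[...,0]<16)&(H[...,1]>140)&(H[...,2]>60); Q=w_[wd]; Q=Q[np.isfinite(Q).all(1)&(Q[:,2]>5)&(Q[:,2]<200)]
        print("  wood pct z",np.percentile(Q[:,2],[1,10,50,90,99]).round(), "x",np.percentile(Q[:,0],[1,99]).round(),"y",np.percentile(Q[:,1],[1,99]).round())
        for z0 in range(10,160,15):
            q=Q[(Q[:,2]>z0)&(Q[:,2]<z0+15)]
            if len(q)>15: print("   z",z0,len(q),"x",np.percentile(q[:,0],[2,50,98]).round(),"y",np.percentile(q[:,1],[2,50,98]).round())
        # front face normal: points below rim
        np.save(f"{n}{k}.npy",Q)
for k in "LS":
    (c1,r1),(c2,r2)=K["scene",k],K["side",k]
    t=np.linalg.lstsq(np.stack([r1,-r2],1),c2-c1,rcond=None)[0]
    p,q=c1+t[0]*r1,c2+t[1]*r2; print(k,"triang",((p+q)/2).round(1),"gap",np.linalg.norm(p-q).round(2))
for n in boxes:
    c=np.load(n+".npz")["color"]
    if n=="scene": im=cv2.resize(c[185:305,190:430],None,fx=3.3,fy=3.3,interpolation=cv2.INTER_CUBIC); cv2.imwrite("pics/crop1.png",im[...,::-1])
E
```

```text
scene L plate px [240. 210.] [45 19  1  3  3] depth med [515.1 180.6 114.2] min [500. 169.  98.] max [534. 195. 128.]
  wood pct z [  7.  24.  57.  87. 167.] x [417. 807.] y [ 43. 291.]
   z 10 316 x [423. 464. 819.] y [ 55. 175. 308.]
   z 25 682 x [422. 525. 801.] y [ 58. 158. 285.]
   z 40 604 x [418. 465. 572.] y [ 44. 132. 220.]
   z 55 637 x [417. 471. 573.] y [ 44. 138. 219.]
   z 70 673 x [418. 481. 575.] y [ 43. 140. 220.]
   z 85 204 x [420. 487. 576.] y [ 47. 113. 216.]
   z 100 33 x [511. 537. 565.] y [ 72. 121. 206.]
   z 115 55 x [490. 524. 549.] y [ 63. 112. 204.]
   z 130 60 x [473. 504. 528.] y [ 58. 117. 195.]
   z 145 65 x [450. 482. 505.] y [ 51. 104. 194.]
scene S plate px [383.  269.5] [33 39  1  2  2] depth med [ 486.3 -213.    77.2] min [ 485. -214.   77.] max [ 488. -212.   77.]
  wood pct z [  6.  26.  56.  80. 136.] x [484. 577.] y [-253. -160.]
   z 10 96 x [486. 493. 541.] y [-250. -203. -169.]
   z 25 223 x [485. 493. 576.] y [-252. -203. -165.]
   z 40 375 x [484. 497. 577.] y [-252. -207. -162.]
   z 55 325 x [484. 523. 575.] y [-252. -218. -161.]
   z 70 410 x [485. 519. 577.] y [-252. -220. -161.]
   z 130 65 x [500. 504. 513.] y [-248. -225. -162.]Traceback (most recent call last):
  File "<stdin>", line 13, in <module>
    return _wrapfunc(a, 'argmax', axis=axis, out=out, **kwds)
    return bound(*args, **kwds)
ValueError: attempt to get argmax of an empty sequence
```

```bash
python3 - <<'E'
from h import *
boxes={"scene":{"L":(236,200,252,220),"S":(372,236,390,258)},"side":{"L":(243,178,263,197),"S":(393,227,415,252)}}
K={}
for n in boxes:
    c=dict(np.load(n+".npz")); W=cloud(c)
    hsv=cv2.cvtColor(c["color"],cv2.COLOR_RGB2HSV)
    f=200/np.tan(np.radians(float(c["vertical_fov"]))/2)
    R,_=cv2.Rodrigues(c["rvec"].astype(float)); C=-R.T@c["tvec"].ravel()
    for k,(a,b,e,d) in boxes[n].items():
        H=hsv[b:d,a:e]
        m=(H[...,0]>=18)&(H[...,0]<34)&(H[...,1]>120)&(H[...,2]>225)
        num,lab,st,ce=cv2.connectedComponentsWithStats(m.astype(np.uint8))
        if num<2: print(n,k,H[::4,::4].tolist()); continue
        i=1+np.argmax(st[1:,4]); u=ce[i]+[a,b]; P=W[b:d,a:e][lab==i]
        ray=R.T@np.array([(u[0]-c["cx"])/f,(u[1]-c["cy"])/f,1]); K[n,k]=(C,ray/np.linalg.norm(ray))
        print(n,k,u.round(1),st[i],np.nanmedian(P,0).round(1),np.nanpercentile(P,[5,95],axis=0).round())
    # case L: wood cloud
    a,b,e,d={"scene":(195,190,305,275),"side":(210,165,315,255)}[n]
    H=hsv[b:d,a:e]; Q=W[b:d,a:e][(H[...,0]<16)&(H[...,1]>140)&(H[...,2]>60)]
    for z0 in range(20,190,15):
        q=Q[(Q[:,2]>z0)&(Q[:,2]<z0+15)&(Q[:,0]<620)&(Q[:,0]>380)]
        if len(q)>15:
            r=cv2.minAreaRect(q[:,:2].astype(np.float32)); print("  z",z0,len(q),np.percentile(q[:,:2],[2,50,98],axis=0).round().tolist(),np.round(r[0]),np.round(r[1]),round(r[2],1))
for k in "LS":
    if ("scene",k) in K and ("side",k) in K:
        (c1,r1),(c2,r2)=K["scene",k],K["side",k]
        t=np.linalg.lstsq(np.stack([r1,-r2],1),c2-c1,rcond=None)[0]
        p,q=c1+t[0]*r1,c2+t[1]*r2; print(k,"triang",((p+q)/2).round(1),"gap",np.linalg.norm(p-q).round(2))
c=np.load("scene.npz")["color"]
cv2.imwrite("pics/crop1.png",cv2.resize(c[185:305,190:430],None,fx=3.3,fy=3.3,interpolation=cv2.INTER_CUBIC)[...,::-1])
E
```

```text
scene L [243.9 209.8] [ 4  3 10 13 36] [457.3 121.2 159. ] [[445. 111.  81.]
 [543. 196. 173.]]
scene S [380.3 246. ] [  3   3  12  15 102] [ 494.7 -200.4  130.9] [[ 486. -208.   80.]
 [ 556. -171.  141.]]
  z 20 462 [[421.0, 61.0], [516.0, 150.0], [567.0, 216.0]] [496. 140.] [132. 131.] 20.5
  z 35 565 [[418.0, 45.0], [462.0, 135.0], [571.0, 219.0]] [498. 133.] [130. 158.] 18.2
  z 50 631 [[417.0, 43.0], [465.0, 133.0], [572.0, 219.0]] [498. 133.] [131. 157.] 18.0
  z 65 632 [[418.0, 43.0], [495.0, 145.0], [574.0, 220.0]] [499. 134.] [131. 158.] 18.3
  z 80 449 [[419.0, 45.0], [475.0, 121.0], [577.0, 219.0]] [499. 134.] [133. 157.] 17.9
  z 95 21 [[518.0, 72.0], [548.0, 114.0], [567.0, 205.0]] [545. 138.] [ 19. 139.] 19.4
  z 110 53 [[501.0, 68.0], [526.0, 120.0], [550.0, 206.0]] [524. 137.] [ 21. 152.] 19.1
  z 125 58 [[477.0, 59.0], [510.0, 113.0], [533.0, 200.0]] [506. 130.] [ 20. 150.] 19.1
  z 140 65 [[460.0, 53.0], [492.0, 111.0], [515.0, 192.0]] [486. 125.] [ 20. 152.] 17.9
  z 155 137 [[442.0, 48.0], [471.0, 103.0], [492.0, 193.0]] [468. 123.] [ 14. 161.] 18.0
side L [252.6 187.8] [ 5  3 11 13 36] [453.1 117.5 156.8] [[443. 111.  82.]
 [537. 223. 173.]]
side S [405.4 237.5] [ 4  2 18 20 82] [ 507.1 -196.6  129.8] [[ 486. -208.   80.]
 [ 548. -167.  145.]]
  z 20 418 [[420.0, 59.0], [515.0, 154.0], [563.0, 217.0]] [499. 133.] [129. 154.] 17.9
  z 35 459 [[419.0, 50.0], [458.0, 141.0], [568.0, 220.0]] [499. 134.] [129. 155.] 17.9
  z 50 491 [[417.0, 45.0], [462.0, 142.0], [571.0, 221.0]] [498. 133.] [130. 156.] 17.5
  z 65 461 [[417.0, 43.0], [464.0, 145.0], [574.0, 217.0]] [498. 133.] [135. 156.] 17.8
  z 80 436 [[418.0, 46.0], [487.0, 117.0], [577.0, 217.0]] [501. 134.] [132. 157.] 18.9
  z 155 81 [[450.0, 51.0], [473.0, 98.0], [489.0, 166.0]] [473. 110.] [ 16. 131.] 19.0
L triang [450.2 120.7 163.4] gap 0.87
S triang [ 540.1 -185.7  100.1] gap 4.05
```

View pics/crop1.png

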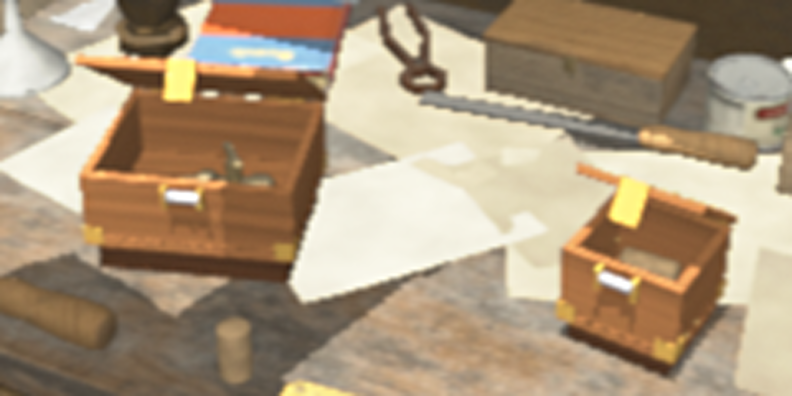

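The crop shows the larger case at left, its lid open and hinged at the back. Its brass plate is at crop (180,80). The small case is at crop (650,260), well clear to the right. I'll measure rim height and lid angle in the case frame next.

```bash
python3 - <<'E'
from h import *
a=np.radians(18); X=np.array([np.cos(a),np.sin(a)]);Y=np.array([-X[1],X[0]])
for n,(a_,b,e,d) in {"scene":(195,190,305,275),"side":(210,165,315,255)}.items():
    c=dict(np.load(n+".npz")); W=cloud(c)[b:d,a_:e].reshape(-1,3); W=W[np.isfinite(W).all(1)]
    p=(W[:,:2]-[499,133.5]); s,t,z=p@X,p@Y,W[:,2]
    m=(abs(t)<70)&(s<-56)&(s>-68)&(z<120); print(n,"front rim z",np.percentile(z[m],[50,90,95,98,100]).round(1))
    m=(abs(s)<50)&(abs(abs(t)-77)<6)&(z<100); print(" side rim",np.percentile(z[m],[90,95,98,100]).round(1))
    m=(abs(t)<75)&(s<30)&(s>-60)&(z>108)&(z<175)
    k=np.polyfit(s[m],z[m],1); print(" lid underside slope",np.arctan(-k[0]).round(3),"z at s=65",np.polyval(k,65).round(1),"s range",np.percentile(s[m],[2,98]).round(),"zmax",np.percentile(z[m],98).round(), m.sum())
E0=None
h=np.array([499,133.5])+65*X; print("hinge",h.round(1))
for r in (75,82,95,105): 
    q=h-r*X; print(r,q.round(1),"tool offset cm x,y:",((q[1]-0)/10).round(2),((q[0]-525)/10).round(2))
E
```

```text
scene front rim z [46.5 82.1 85.3 86.4 88.3]
 side rim [85.8 86.4 87.2 89.1]
 lid underside slope 0.594 z at s=65 94.4 s range [-56.  27.] zmax 173.0 475
side front rim z [50.7 83.8 86.4 87.4 88.7]
 side rim [86.6 87.2 88.  89.6]
 lid underside slope 0.534 z at s=65 104.3 s range [-56.  25.] zmax 173.0 419
hinge [560.8 153.6]
75 [489.5 130.4] tool offset cm x,y: 13.04 -3.55
82 [482.8 128.2] tool offset cm x,y: 12.82 -4.22
95 [470.5 124.2] tool offset cm x,y: 12.42 -5.45
105 [461.  121.1] tool offset cm x,y: 12.11 -6.4
```

>>> step_arm(
  plan=[
    {"offset":[4,-1.3,0],"rot":[0,0,0],"gripper":0},
    {"offset":[8,-2.6,0],"rot":[0,0,0],"gripper":0},
    {"offset":[12,-3.9,0],"rot":[0,0,0],"gripper":0},
    {"offset":[13,-3.9,0],"rot":[0,0,0],"gripper":0},
    {"offset":[13,-3.9,1],"rot":[0,0,0],"gripper":0},
    {"offset":[13,-3.9,2.5],"rot":[0,0,0],"gripper":0},
    {"offset":[13,-3.9,4],"rot":[0,0,0],"gripper":0},
    {"offset":[13,-3.9,5],"rot":[0,0,0],"gripper":0},
    {"offset":[13,-3.9,5],"rot":[0,0,0],"gripper":0},
    {"offset":[13,-3.9,5],"rot":[0,0,0],"gripper":0},
  ],
)

```text
time_s: 1.1
eef_pos: [486.3, 129.4, 254.0]
ee_rot: [0.0, 0.707, 0.707, -0.0]
force: [0.5, -0.1, 0.2]
grip_width: -0.002
grip_force: 0.0
```

```bash
python3 - <<'E'
from h import *
c=capture("scene"); cv2.imwrite("pics/s2.png",cv2.resize(c["color"][120:300,180:420],None,fx=3,fy=3)[...,::-1])
s=sense();print(s["time_s"],s["eef_pos"],s["ee_rot"],s["force"],s["grip_width"])
E
```

```text
1.15 [486.35616937 129.63905031 254.35778466] [3.03436149e-04 7.07289249e-01 7.06924143e-01 2.85272622e-04] [-0.41691074 -0.33201279  0.54665199] -0.00332558214519968
```

View pics/s2.png

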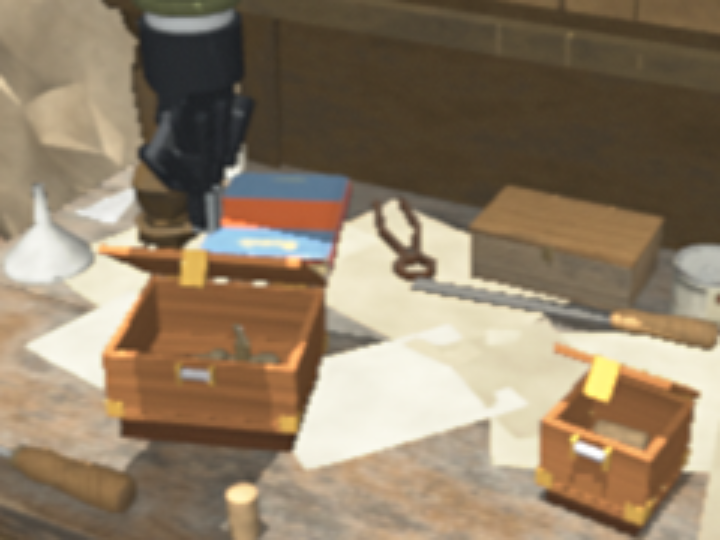

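The closed fingertips (crop 205,225) are above the lid, near the brass plate (crop 195,265). I'll go down along the lid's arc.

>>> step_arm(
  plan=[
    {"offset":[0,0,1],"rot":[0,0,0],"gripper":0},
    {"offset":[0,0,2],"rot":[0,0,0],"gripper":0},
    {"offset":[0,-0.1,3],"rot":[0,0,0],"gripper":0},
    {"offset":[-0.1,-0.5,3.7],"rot":[0,0,0],"gripper":0},
    {"offset":[-0.2,-0.9,4.4],"rot":[0,0,0],"gripper":0},
    {"offset":[-0.4,-1.3,5.1],"rot":[0,0,0],"gripper":0},
    {"offset":[-0.5,-1.7,5.8],"rot":[0,0,0],"gripper":0},
    {"offset":[-0.6,-2.0,6.4],"rot":[0,0,0],"gripper":0},
    {"offset":[-0.7,-2.2,7.0],"rot":[0,0,0],"gripper":0},
    {"offset":[-0.7,-2.2,7.0],"rot":[0,0,0],"gripper":0},
  ],
)

```text
time_s: 2.15
eef_pos: [463.5, 122.9, 183.2]
ee_rot: [-0.0, 0.707, 0.707, -0.001]
force: [0.1, 0.3, 1.2]
grip_width: -0.001
grip_force: 0.2
```

```bash
python3 - <<'E'
from h import *
c=capture("scene"); cv2.imwrite("pics/s3.png",cv2.resize(c["color"][150:280,180:320],None,fx=4,fy=4)[...,::-1])
s=sense();print(s["time_s"],s["eef_pos"],s["force"],s["wrist_torque"])
E
```

```text
2.2 [463.8055278  122.90064536 183.62103738] [-0.03987423  0.74352612  0.58423566] [-0.01096761 -0.04050837 -0.01662882]
```

View pics/s3.png

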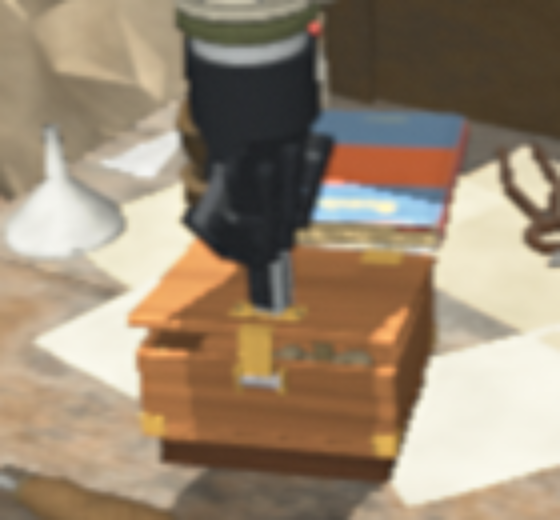

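The lid is being pressed at its brass plate and is still slightly open. I'll continue through the catch slowly.

>>> step_arm(
  plan=[
    {"offset":[-0.1,-0.2,0.3],"rot":[0,0,0],"gripper":0},
    {"offset":[-0.1,-0.2,0.6],"rot":[0,0,0],"gripper":0},
    {"offset":[-0.1,-0.2,0.8],"rot":[0,0,0],"gripper":0},
    {"offset":[-0.1,-0.2,1.0],"rot":[0,0,0],"gripper":0},
    {"offset":[-0.1,-0.2,1.0],"rot":[0,0,0],"gripper":0},
  ],
)

```text
time_s: 2.7
eef_pos: [461.8, 121.9, 174.5]
ee_rot: [-0.0, 0.707, 0.707, -0.001]
force: [-5.0, -2.3, 10.4]
grip_width: 0.008
grip_force: 5.1
```

Catch is resisting now (about 10 N).

>>> step_arm(
  plan=[
    {"offset":[0,0,0.15],"rot":[0,0,0],"gripper":0},
    {"offset":[0,0,0.3],"rot":[0,0,0],"gripper":0},
    {"offset":[0,0,0.45],"rot":[0,0,0],"gripper":0},
    {"offset":[0,0,0.45],"rot":[0,0,0],"gripper":0},
  ],
)

```text
time_s: 3.1
eef_pos: [461.9, 122.0, 169.2]
ee_rot: [-0.0, 0.707, 0.707, -0.0]
force: [0.6, 1.0, 0.6]
grip_width: -0.001
grip_force: 0.0
```

The force dropped, so the catch gave way. I'll push on to the firm stop.

>>> step_arm(
  plan=[
    {"offset":[0,0,0.1],"rot":[0,0,0],"gripper":0},
    {"offset":[0,0,0.2],"rot":[0,0,0],"gripper":0},
    {"offset":[0,0,0.3],"rot":[0,0,0],"gripper":0},
    {"offset":[0,0,0.3],"rot":[0,0,0],"gripper":0},
  ],
)

```text
time_s: 3.5
eef_pos: [462.2, 122.0, 167.6]
ee_rot: [0.0, 0.707, 0.707, 0.0]
force: [-6.3, -1.0, 15.8]
grip_width: -0.003
grip_force: 8.0
```

>>> step_arm(
  plan=[
    {"offset":[0,0,-0.5],"rot":[0,0,0],"gripper":0},
    {"offset":[0,0,-2],"rot":[0,0,0],"gripper":0},
    {"offset":[0,0,-5],"rot":[0,0,0],"gripper":0},
    {"offset":[0,0,-9],"rot":[0,0,0],"gripper":0},
    {"offset":[0,0,-13],"rot":[0,0,0],"gripper":0},
    {"offset":[0,0,-13],"rot":[0,0,0],"gripper":0},
    {"offset":[0,0,-13],"rot":[0,0,0],"gripper":0},
    {"offset":[0,0,-13],"rot":[0,0,0],"gripper":0},
  ],
)

```text
time_s: 4.3
eef_pos: [461.6, 122.0, 295.1]
ee_rot: [-0.001, 0.707, 0.707, -0.001]
force: [-0.0, 0.1, -0.2]
grip_width: -0.0
grip_force: 0.0
```

```bash
python3 - <<'E'
from h import *
c=capture("scene"); cv2.imwrite("pics/s4.png",cv2.resize(c["color"][150:300,180:420],None,fx=3,fy=3)[...,::-1])
W=cloud(c).reshape(-1,3); W=W[np.isfinite(W).all(1)]
a=np.radians(18); X=np.array([np.cos(a),np.sin(a)]);Y=np.array([-X[1],X[0]])
p=W[:,:2]-[499,133.5]; s,t,z=p@X,p@Y,W[:,2]; m=(abs(s)<55)&(abs(t)<70)&(z>60)&(z<120)
print(np.polyfit(s[m],z[m],1),m.sum()); s=sense();print(s["time_s"],s["eef_pos"],s["force"])
E
```

```text
[-2.29207228e-03  9.38837503e+01] 1283
4.35 [461.64489439 121.97025816 294.99208925] [ 0.48095575 -0.38988504  0.14835795]
```

View pics/s4.png

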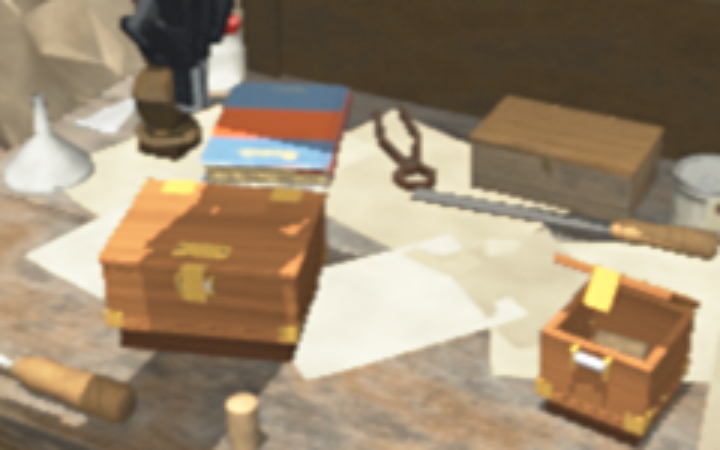

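The larger lid is shut (crop 210,240; slope 0.002 rad), the smaller case is still open (crop 620,300), and the arm is clear.

```bash
python3 -c "
from rig import *
print(finish_job())"
```

```text
the job is handed in; nothing more can be done
None
```

The larger case's lid is shut and held by its catch (measured slope about 0.002 rad after letting go), the smaller case still stands open, the arm is clear of both, and the job was handed in at about 4.4 s; no verdict was returned.

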